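Lay the developing tank on the roller base and start it

ROBOT

A 7-joint arm with a two-finger parallel gripper is mounted at the origin on the work surface. World frame = base frame: x ahead of the robot, y to its left, z up, the work surface at z = 0. Lengths are in m, angles in degrees, forces in N, time in s.
With the tool pointing down it reaches from about 0.425 to 0.925 m from the base axis. Payload 6.8 kg.
Tool frame: the origin (TCP) lies between the finger pads; the fingertips stand 8 mm ahead of it and the grasp point (between the pads) lies 11 mm behind it (robot.tip_extent is the distance from the TCP to the fingertips, in m); z points along the fingers, y is the line along which they close (so a half turn about z gives the same grasp; the last joint's range is limited). The gripper opens to 85 mm and grips with 20 to 120 N. Pads are 22 mm wide; open, the fingers measure 114 mm over their backs; the gripper's body (76 mm by 85 mm) begins 54 mm behind the grasp point. The pads swing forward as they close: fully open they stand 13 mm farther back than shut.
Start: joints at [64.051, 27.33, 1.283, 89.118, -0.659, 63.558, -4.761], TCP at [0.228, -0.635, 0.239] pointing down, gripper open.
Joint ranges: [-169.35, 169.35], [-19.33, 120.38], [-80.79, 83.38], [13.8, 139.57], [-78.32, 258.32], [9.67, 109.79], [-169.56, 169.56]. Speed limits (degrees/s): [136.94, 136.94, 180, 180, 180, 180, 180].

INTERFACE

Orientations are given as a 3x3 rotation matrix whose columns are the frame's x, y, z axes.
In Python, from rig import robot gives the robot as it stands. The module is installed in compiled form; this text tells all that it offers.
- The arm moves only by the tool send_rows, never from a script. Its argument "deltas" is one flat list of numbers, 7 for each row, row after row: the finger opening in cm, from 0 to 8.54, then the shift along the tool's x, y, z in cm, then the turn, a rotation vector about the tool's x, y, z in degrees. A call has 1 to 12 rows; each row shifts and turns the commanded pose from where the row before left it, along the tool's axes as they then stand; what a row does not reach is not made up. A row lasts 1/10 s, in which the tool goes at most 50 mm and 8.59 degrees, less where a joint would pass 70% of its speed; a pose out of reach is approached as far as the arm can. A call is refused whole if a number of a shift passes 5 or a number of a turn 8.59, either way. A call with a gripper value outside its range is refused whole. The fingers move at their own pace and stop on an object; the grip force is fixed at half the most. Time passes only in rows, so rows that do not move let the fingers close. It gives the time, the measured TCP pose, the force, the opening and the grip force at its end, in the units of the state.
- robot.observe(): the state, without advancing time (a new reading comes with each control period).
- robot.capture(name): name is "scene" or "top" or "wrist"; returns a dict with "pixels" (420x560x3 uint8, red, green, blue), "fx", "fy", "cx", "cy" (pixels), "R" (3x3) and "t" (3): a world point X has camera coordinates R X + t. Camera axes: x right, y down, z forward; pixel columns grow to the right and rows downward; lengths in m; the calibration is good to about 2 mm. The wrist camera is an equidistant fisheye: a pixel r from the principal point sees the ray r / f radians off the axis. A picture is of the moment at which its call begins. There is no depth.
- robot.sign_off(): hands the job in; it is judged then, once.
Trained networks look in the newest picture that a camera, given by its name, has taken for a name from the list of things; names that differ only in an ending like _2 or _b are one class to them, and where a whole thing is asked for, a point or a joint stands for the part that bears it (a point fixed in the world has none). Each returns a list of dicts, best first, with "score" (0 to 1); they miss things now and then, are a little off and sometimes report something else, mostly with a low value. They report only what shows in the picture. A call takes as long as a camera call. They do not tell look-alikes from the thing itself.
- robot.boxes_of(name, camera): "box" ([left, top, width, height] in pixels, round what is visible of it).
- robot.silhouettes(name, camera): "mask" (420x560 bool, what is visible of it) and "box" ([left, top, width, height] in pixels, round what is visible of it).
The state is a dict: "time_s": time; "q": joint angles; "dq": joint speeds; "joint_efforts": joint torques, N m; "tcp_pos": TCP position; "eef_rot": TCP orientation; "ft_force": force on the tool from outside, world axes, zero at the start; "ft_torque": the same for the moment, N m; "finger_gap": finger opening in m; "grip_force": force on a finger pad.
Only numpy, scipy, OpenCV 4.12 (cv2) and the standard library are available. Lean on these libraries where they do the work, as an engineer would, in place of code of your own. Each camera call takes 0.05 s, during which the arm holds its last target. There are 200 camera calls.

TASK

Start the rotary development: lay the upright developing tank gently on its side on the two rollers of the motor base, mouth towards the end stop, easing it down rather than letting it topple, and push it along the rollers until the mouth is up against the stop. Then flip the chrome toggle on the motor box to on (towards the green dot). Leave the other things on the marble where they are.

Things in the scene. Friction and masses are not known exactly. Their poses are not given: they have to be found in the camera images.
- tank: Developing tank, 0.34 to 0.53 kg, at first upright on the marble at the loading end of the base, 5 to 15 mm short of touching the roller ends, within 6 mm of the line midway between the rollers. Black plastic cylinder, 84 mm in diameter, 140 mm tall, with an orange collar on top (175 mm in all). Origin at the centre of the underside, z along its axis towards the mouth
- tank_mouth (a point): Centre of the tank's open pouring mouth, level with the orange collar's rim, 175 mm from the underside. The collar is 35 mm tall, 72 mm outside and 62 mm inside diameter (5 mm wall): a well 32 mm deep with a flat floor, wide enough for closed fingers
- tank_middle (a point): Point on the tank's axis 70 mm from the underside (middle of the black cylinder; the centre of mass lies about 75 mm from the underside)
- base: Motor roller base, fixed. Origin on the marble under the middle of the cradle; y along the rollers from loading end to end stop, x from motor box to rollers, z up. Grey chassis, 112 mm wide, y -85 to +100 mm, lower than the roller axes but for the stop end (48 mm high). Grey motor box: x -132 to -62, y -80 to +95 mm, 62 mm high
- load_end (a point): Midway between the free ends of the two rollers, at the height of their axes (base frame 0, -100, 30 mm). The rollers are black rubber, 22 mm in diameter, along y at x = -30 and +30 mm, from y = -100 to +75 mm, axes 30 mm above the marble; they turn stiffly. At this end they stand 15 mm clear of the chassis
- end_stop (a point): Middle of the end stop's face: a white pad, 40 mm wide, rising to 48 mm above the marble, that meets the collar's lower rim (base frame 0, 80, 40 mm). A tank lying in the cradle has its axis 74 mm above the marble over x = 0, parallel to y; against the stop its rim is at y = +80 and its underside at y = -95 mm
- switch (a joint): Chrome bat toggle on the motor box, pivot at base frame (-97, 30, 66) mm, 31 mm long. 0 to 0.12 rad at the start: off, leaning towards the loading end (-y of the base, white dot); 0.9 rad: fully on, leaning towards the stop end (+y, green dot). Takes about 0.7 N at the tip and stays where it is left
- switch_tip (a point): Centre of the toggle's 9 mm ball end, about 32 mm above the top of the motor box
- reel: Bystander: stainless film reel lying flat, 86 mm in diameter, 48 mm high; origin at the centre of its underside
- canister_1: Bystander: clear film canister with a grey lid, 35 mm in diameter, 54 mm high; origin at the centre of its underside
- canister_2: Bystander: film canister like canister_1
- canister_3: Bystander: film canister like canister_1
- canister_4: Bystander: film canister like canister_1
- clip_1: Bystander: aluminium film clip lying flat, 75 x 26 x 16 mm; origin at the centre of its underside
- clip_2: Bystander: the other clip of the pair
- jug: Bystander: clear measuring jug, 94 mm in diameter, 115 mm high; origin at the centre of its underside
- bottle_a: Bystander: black chemical bottle, 74 mm in diameter, 190 mm high; origin at the centre of its underside
Mind the look-alikes: they are no part of the job. Leave any yellow look-alike of the tank alone.

How it is judged:
By the outcome, as a careful person would: the job done as asked, in the order asked, and still so for the second after the job is handed in, with the robot touching nothing.
It also fails if it takes over 62 s, if anything falls off the work surface, if the arm or the gripper's body presses on something with over 40 N, if the wrist force passes 120 N, or if a joint passes its speed limit or range.

## Working session

There is one attempt and no reset: what is moved stays moved. The work goes in short steps, Python scripts to look and compute and a tool call to move; the robot and the scene stay as the last step left them, time stands still between calls to the robot, and variables do not carry over. Pictures are saved under pics/ and viewed, at most 10 in all, crops included, and the job is handed in when it is done.

Besides the shell and the picture viewer there is one more tool, called as name(argument=value, ...), one argument or row to a line, values as JSON. send_rows: Moves the arm, as the interface text tells. Its arguments: {"type":"object","properties":{"deltas":{"type":"array"}},"required":["deltas"]}

```bash
mkdir -p pics; cat > h.py <<'E'
from rig import robot
import numpy as np, cv2
def save(n,f):
    c=robot.capture(n); cv2.imwrite('pics/'+f,cv2.cvtColor(c['pixels'],cv2.COLOR_RGB2BGR)); return c
def ray(c,u,v,fish=False):
    x=(u-c['cx'])/c['fx'];y=(v-c['cy'])/c['fy']
    if fish:
        r=np.hypot(x,y); d=np.array([x/r*np.sin(r),y/r*np.sin(r),np.cos(r)]) if r>0 else np.array([0,0,1.])
    else: d=np.array([x,y,1.]);d/=np.linalg.norm(d)
    R=np.array(c['R']);return -R.T@np.array(c['t']),R.T@d
def tri(*rs):
    A=0;b=0
    for o,d in rs:
        P=np.eye(3)-np.outer(d,d);A=A+P;b=b+P@o
    X=np.linalg.solve(A,b);return X,[np.linalg.norm((np.eye(3)-np.outer(d,d))@(X-o)) for o,d in rs]
def onz(r,z): o,d=r;return o+d*(z-o[2])/d[2]
def proj(c,X): p=np.array(c['R'])@X+np.array(c['t']);return p[0]/p[2]*c['fx']+c['cx'],p[1]/p[2]*c['fy']+c['cy']
E
python3 - <<'E'
from h import *
import pickle
d={}
for n in('scene','top'):
    d[n]=save(n,n+'1.png')
    print(n,-np.array(d[n]['R']).T@d[n]['t'],d[n]['fx'])
    for k in('tank','base','switch','switch_tip','tank_mouth','reel','canister_1','clip_1','jug','bottle_a'):
        print(k,[(np.round(b['box']).tolist(),round(b['score'],2)) for b in robot.boxes_of(k,n)])
pickle.dump(d,open('c.pkl','wb'))
E
```

```text
scene [1.30681541 0.63386519 0.91267958] 399.83402372472887
tank [([225.0, 158.0, 24.0, 46.0], 0.85), ([245.0, 176.0, 27.0, 50.0], 0.71)]
base [([253.0, 207.0, 75.0, 60.0], 0.9), ([175.0, 190.0, 16.0, 12.0], 0.59), ([347.0, 275.0, 14.0, 26.0], 0.21)]
switch []
switch_tip [([244.0, 176.0, 28.0, 50.0], 0.3)]
tank_mouth [([245.0, 174.0, 28.0, 56.0], 0.89), ([225.0, 154.0, 25.0, 50.0], 0.77)]
reel [([177.0, 202.0, 18.0, 23.0], 0.88)]
canister_1 [([346.0, 277.0, 13.0, 26.0], 0.79), ([372.0, 253.0, 15.0, 20.0], 0.78), ([336.0, 304.0, 11.0, 24.0], 0.69), ([277.0, 290.0, 11.0, 19.0], 0.62)]
clip_1 [([175.0, 192.0, 16.0, 10.0], 0.55), ([174.0, 175.0, 14.0, 12.0], 0.5)]
jug [([394.0, 275.0, 44.0, 54.0], 0.82)]
bottle_a [([451.0, 238.0, 40.0, 58.0], 0.68), ([372.0, 257.0, 16.0, 19.0], 0.43)]
top [ 0.37397497 -0.03011757  1.33701809] 403.43290895050006
tank [([298.0, 216.0, 30.0, 25.0], 0.88), ([345.0, 225.0, 41.0, 33.0], 0.76)]
base [([231.0, 191.0, 69.0, 72.0], 0.64)]
switch []
switch_tip []
tank_mouth [([345.0, 229.0, 38.0, 32.0], 0.74), ([299.0, 209.0, 28.0, 37.0], 0.67), ([428.0, 211.0, 15.0, 25.0], 0.27), ([172.0, 200.0, 11.0, 15.0], 0.24)]
reel [([364.0, 166.0, 29.0, 26.0], 0.77)]
canister_1 [([232.0, 194.0, 70.0, 71.0], 0.73), ([169.0, 244.0, 14.0, 6.0], 0.67), ([104.0, 204.0, 38.0, 30.0], 0.64)]
clip_1 [([426.0, 210.0, 17.0, 26.0], 0.69), ([392.0, 189.0, 16.0, 23.0], 0.51)]
jug [([104.0, 203.0, 40.0, 30.0], 0.76)]
bottle_a [([73.0, 273.0, 41.0, 25.0], 0.63), ([228.0, 194.0, 76.0, 67.0], 0.55)]
```

```bash
python3 - <<'E'
import cv2
a=cv2.imread('pics/top1.png')[150:310,60:460];b=cv2.imread('pics/scene1.png')[140:335,160:500]
cv2.imwrite('pics/t2.png',cv2.resize(a,None,fx=2,fy=2,interpolation=cv2.INTER_CUBIC))
x=cv2.resize(a,(800,320),interpolation=cv2.INTER_CUBIC)
cv2.imwrite('pics/t2.png',x)
cv2.imwrite('pics/s2.png',cv2.resize(b,(800,459),interpolation=cv2.INTER_CUBIC))
E
```

```text
(no output)
```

View pics/t2.png

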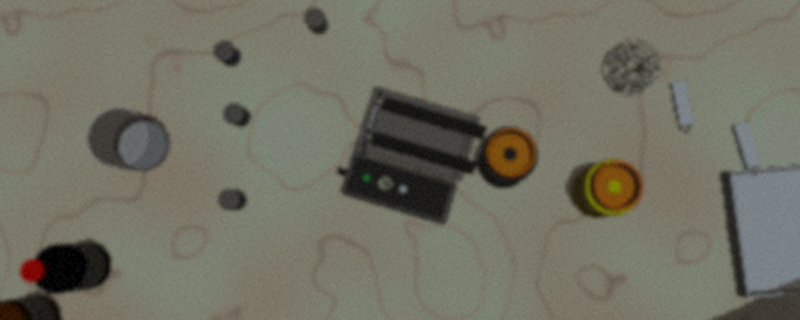

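View pics/s2.png

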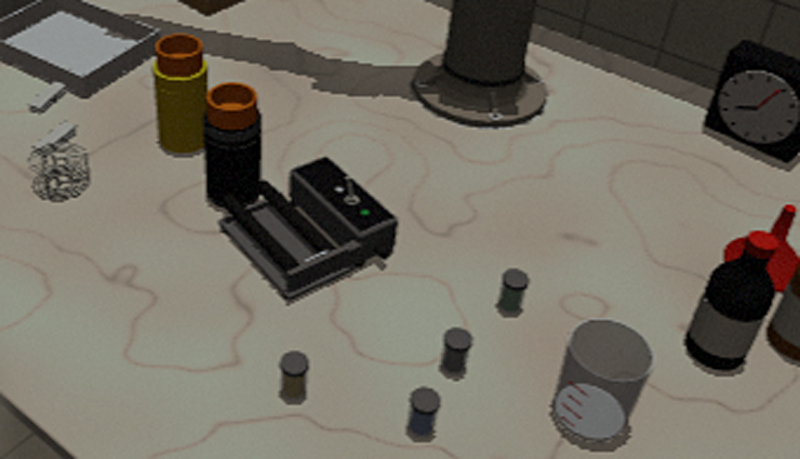

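The top view shows two tank candidates. The black tank with the orange collar is at about (314,226), next to the rollers, and the yellow look-alike is at (366,243). In the scene view they are at (258,190) and (236,180). I choose the black one. The green dot is at top (243,239), the white dot at (261.5,244.5), and the toggle stands between them.

```bash
python3 - <<'E'
from h import *
import pickle
d=pickle.load(open('c.pkl','rb'));T,S=d['top'],d['scene']
t=lambda x,y:ray(T,x/2+60,y/2+150)
s=lambda x,y:ray(S,x/2.353+160,y/2.353+140)
for n,a,b in(('rim',(510,152),(231,94)),('green',(366,178),(365,212)),('white',(403,189),(339,189)),('yellowrim',(614,187),(180,47))):
    X,e=tri(t(*a),s(*b));print(n,X.round(4),np.round(e,4))
g=onz(t(366,178),.062);w=onz(t(403,189),.062);print(g,w,np.degrees(np.arctan2(*(g-w)[[1,0]])))
for p in((377,88),(483,122)): print(onz(t(*p),.03))
r1=[onz(t(*p),.041) for p in((383,102),(484,131))];r2=[onz(t(*p),.041) for p in((373,138),(473,166))];print(r1,r2)
W=save('wrist','w0.png');o=robot.observe();R=np.array(o['eef_rot']);print(R.round(3),R.T@(-np.array(W['R']).T@W['t']-o['tcp_pos']),(np.array(W['R'])@R).round(3),W['fx'],W['cx'],W['cy'])
E
```

```text
rim [ 0.5002 -0.1286  0.177 ] [0.0012 0.0012]
green [0.468  0.0905 0.0627] [0.0003 0.0003]
white [0.4513 0.0319 0.0618] [0.0004 0.0004]
yellowrim [ 0.4517 -0.2791  0.1719] [0.0015 0.0015]
[0.46824886 0.0903761  0.062     ] [0.45148054 0.03158392 0.062     ] 74.08113200420188
[0.61906605 0.07876477 0.03      ]
[ 0.56421972 -0.0959562   0.03      ]
[array([0.59391536, 0.06757344, 0.041     ]), array([ 0.54789944, -0.09706039,  0.041     ])] [array([0.53467072, 0.08255139, 0.041     ]), array([ 0.49086822, -0.0794887 ,  0.041     ])]
[[ 0.941  0.338 -0.   ]
 [ 0.338 -0.941  0.   ]
 [-0.    -0.    -1.   ]] [ 0.06819415  0.00058815 -0.13510827] [[-0.001  1.    -0.   ]
 [-0.963 -0.001 -0.269]
 [-0.269 -0.     0.963]] 325.19226210127806 277.89110858474413 206.0686609203907
```

send_rows(
  deltas=[8.5, 3.1, -3, -0.7, 0, 0, 0, 8.5, 3.1, -3, -0.7, 0, 0, 0, 8.5, 3.1, -3, -0.7, 0, 0, 0, 8.5, 3.1, -3, -0.7, 0, 0, 0, 8.5, 3.1, -3, -0.7, 0, 0, 0, 8.5, 3.1, -3, -0.7, 0, 0, 0, 8.5, 3.1, -3, -0.7, 0, 0, 0, 8.5, 3.1, -3, -0.7, 0, 0, 0, 8.5, 3.1, -3, -0.7, 0, 0, 0, 8.5, 3.1, -3, -0.7, 0, 0, 0, 8.5, 3.1, -3, -0.7, 0, 0, 0, 8.5, 3.1, -3, -0.7, 0, 0, 0],
)

```text
time_s: 2.35
tcp_pos: [0.4571, -0.1691, 0.324]
eef_rot: [[0.941, 0.338, 0.001], [0.338, -0.941, -0.001], [0.001, 0.001, -1.0]]
ft_force: [-0.2, 0.4, 0.1]
finger_gap: 0.0851
grip_force: 0.0
```

send_rows(
  deltas=[8.5, 1, -1, 0, 0, 0, -7.8, 8.5, 1, -1, 0, 0, 0, -7.8, 8.5, 1, -1, 0, 0, 0, -7.8, 8.5, 0, 0, 0, 0, 0, -7.8, 8.5, 0, 0, 0, 0, 0, -7.8, 8.5, 0, 0, 0, 0, 0, -7.8, 8.5, 0, 0, 0, 0, 0, -7.6, 8.5, 0, 0, 0, 0, 0, 0, 8.5, 0, 0, 0, 0, 0, 0],
)

```text
time_s: 3.25
tcp_pos: [0.4692, -0.1306, 0.3234]
eef_rot: [[0.277, 0.961, 0.0], [0.961, -0.277, -0.0], [-0.0, 0.0, -1.0]]
ft_force: [-0.2, 0.5, -0.9]
finger_gap: 0.085
grip_force: 0.0
```

```bash
python3 - <<'E'
from h import *
import pickle
W=save('wrist','w1.png');o=robot.observe();pickle.dump(W,open('w1.pkl','wb'))
print(o['tcp_pos'],np.round(o['eef_rot'],3),np.round(o['q'],1),o['time_s'])
E
```

```text
[ 0.46920248 -0.13057355  0.32336077] [[ 0.276  0.961  0.   ]
 [ 0.961 -0.276 -0.   ]
 [-0.     0.    -1.   ]] [ 28.9   6.5 -22.4 106.6   2.7  67.4 -10.4] 3.3
```

View pics/w1.png

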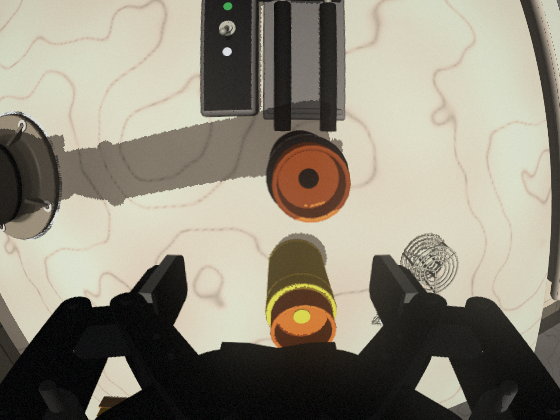

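The wrist view shows the black tank's collar rim around (309,180), directly off the roller ends (282,130) and (328,131). The yellow look-alike stands behind it at (303,320). The green dot is at (228,6), the toggle ball at (225,27) and the white dot at (227,51).

```bash
python3 - <<'E'
from h import *
import pickle
from scipy.optimize import least_squares
W=pickle.load(open('w1.pkl','rb'));T=pickle.load(open('c.pkl','rb'))['top']
hsv=cv2.cvtColor(W['pixels'],cv2.COLOR_RGB2HSV)
m=((hsv[...,0]<16)&(hsv[...,1]>140)&(hsv[...,2]>60)).astype(np.uint8)
m[:120]=0;m[226:]=0;m[:,:255]=0;m[:,360:]=0
n,l,st,ce=cv2.connectedComponentsWithStats(m);i=1+np.argmax(st[1:,4]);print(st[i],ce[i])
c=max(cv2.findContours((l==i).astype(np.uint8),0,1)[0],key=cv2.contourArea);h=cv2.convexHull(c)[:,0].astype(float)
for z in(.175,):
    P=np.array([onz(ray(W,u,v,True),z)[:2] for u,v in h])
    # lower hull may be collar side; robust fit
    f=least_squares(lambda p:np.hypot(*(P-p[:2]).T)-p[2],[.5,-.13,.036],loss='soft_l1',f_scale=.0005);print(z,f.x,np.abs(f.fun).max())
X=lambda u,v,z:onz(ray(W,u,v,True),z)
L=X(282,131,.03);Rr=X(328,131,.03);print('ends',L,Rr,np.linalg.norm(L-Rr))
L2=X(282,3,.041);R2=X(328,3,.041);L1=X(282,128,.041);R1=X(328,128,.041)
for a,b in((L2,L1),(R2,R1)):print(np.degrees(np.arctan2(*(a-b)[[1,0]])))
g=X(228,6,.062);w=X(227,51,.062);print(g,w,np.degrees(np.arctan2(*(g-w)[[1,0]])))
print('angle across',np.degrees(np.arctan2(*(Rr-L)[[1,0]]))+90)
r=W['pixels'][120,255:345].mean(1).astype(int);print(r.tolist())
r=W['pixels'][20,255:345].mean(1).astype(int);print(r.tolist())
E
```

```text
[ 272  142   79   80 3982] [308.31315922 179.52184832]
0.175 [ 0.50032242 -0.12939748  0.03579629] 0.0017297624766438799
ends [ 0.48846053 -0.08422668  0.03      ] [ 0.54691789 -0.10030457  0.03      ] 0.060628056406690674
73.87410511820838
73.7321630269327
[0.46941524 0.08922208 0.062     ] [0.45243165 0.03190826 0.062     ] 73.49406584114847
angle across 74.62182497740442
[108, 114, 112, 112, 115, 113, 111, 111, 112, 113, 109, 114, 115, 111, 113, 114, 113, 112, 89, 41, 24, 26, 24, 26, 28, 27, 26, 23, 19, 21, 26, 24, 24, 26, 25, 26, 108, 115, 113, 112, 109, 109, 108, 109, 110, 114, 109, 108, 109, 106, 104, 107, 105, 106, 105, 102, 105, 104, 101, 103, 99, 99, 97, 98, 80, 41, 32, 35, 29, 33, 36, 35, 36, 35, 40, 41, 43, 43, 43, 38, 40, 90, 130, 138, 138, 125, 125, 122, 148, 207]
[61, 38, 28, 36, 106, 149, 202, 202, 126, 91, 111, 115, 114, 111, 111, 114, 116, 111, 114, 26, 20, 17, 24, 25, 24, 30, 30, 28, 26, 27, 25, 24, 19, 30, 21, 35, 92, 110, 114, 112, 114, 114, 112, 113, 111, 113, 115, 114, 114, 111, 110, 112, 114, 112, 113, 112, 115, 113, 113, 112, 114, 113, 113, 114, 62, 24, 26, 23, 26, 29, 34, 34, 32, 34, 37, 33, 32, 36, 35, 34, 30, 89, 111, 114, 112, 116, 114, 113, 100, 106]
```

```bash
python3 - <<'E'
from h import *
import pickle
W=pickle.load(open('w1.pkl','rb'));d=pickle.load(open('c.pkl','rb'))
X=lambda u,v,z:onz(ray(W,u,v,True),z)
O=np.array([.5454,.0038]);B=np.array([[.9608,-.2773],[.2773,.9608]])
b=lambda p:(B@(p[:2]-O)*1000).round(1)
print('floor dot',b(X(308.3,178.5,.143)))
print('col bands rim rows');
px=W['pixels'][125:225,309].astype(int);print([(125+i,*p) for i,p in enumerate(px.tolist()) if i<25 or i>85])
for v in(131,133,135,140,142,221): print(v,b(X(308,v,.14)),b(X(308,v,.175)))
print('rollerends',[(v,b(X(282,v,.03))[1]) for v in(128,131,134)], W['pixels'][122:140,282].mean(1).astype(int).tolist(),W['pixels'][122:140,328].mean(1).astype(int).tolist())
p=W['pixels'][60:125,350].mean(1).astype(int)
# chassis load-end edge (y=-85) and motor box load-end (y=-80,z=.062)
print('chassis col 305',W['pixels'][105:135,305].mean(1).astype(int).tolist());print('box col 230',W['pixels'][95:125,230].mean(1).astype(int).tolist())
print([ (v,b(X(305,v,.02))[1],b(X(230,v,.062))[1],b(X(230,v,0))[1]) for v in(108,112,116,120)])
W2=robot.capture('wrist');
E
```

```text
floor dot [  -5.6 -142.4]
col bands rim rows
[(125, 126, 115, 103), (126, 123, 114, 100), (127, 123, 114, 100), (128, 124, 116, 100), (129, 122, 113, 101), (130, 122, 114, 100), (131, 116, 105, 92), (132, 57, 51, 46), (133, 33, 25, 22), (134, 60, 57, 52), (135, 39, 32, 29), (136, 39, 30, 29), (137, 41, 37, 33), (138, 40, 35, 33), (139, 37, 32, 28), (140, 41, 33, 27), (141, 47, 37, 33), (142, 61, 39, 31), (143, 74, 41, 23), (144, 79, 44, 29), (145, 115, 58, 35), (146, 150, 76, 42), (147, 157, 79, 45), (148, 146, 72, 36), (149, 142, 70, 40), (211, 86, 54, 39), (212, 88, 54, 39), (213, 90, 57, 41), (214, 86, 53, 39), (215, 90, 59, 43), (216, 89, 57, 41), (217, 119, 70, 47), (218, 181, 116, 61), (219, 215, 148, 76), (220, 214, 142, 71), (221, 215, 133, 67), (222, 218, 179, 146), (223, 220, 217, 197), (224, 219, 215, 194)]
131 [ -6.3 -95.6] [ -9.5 -94.2]
133 [ -6.3 -97.6] [ -9.5 -95.9]
135 [ -6.3 -99.5] [ -9.5 -97.7]
140 [  -6.2 -104.5] [  -9.4 -102.1]
142 [  -6.2 -106.4] [  -9.4 -103.8]
221 [  -4.5 -187.6] [  -7.9 -176. ]
rollerends [(128, np.float64(-96.4)), (131, np.float64(-100.4)), (134, np.float64(-104.3))] [28, 25, 30, 28, 29, 29, 28, 24, 27, 85, 112, 114, 109, 88, 42, 27, 28, 25] [37, 37, 38, 39, 37, 33, 38, 38, 36, 106, 178, 155, 116, 115, 116, 115, 115, 115]
chassis col 305 [68, 67, 66, 48, 59, 66, 64, 59, 51, 62, 64, 70, 62, 55, 56, 104, 103, 103, 104, 106, 109, 112, 112, 111, 113, 103, 39, 28, 28, 51]
box col 230 [44, 43, 40, 44, 46, 44, 49, 43, 49, 47, 46, 42, 41, 48, 53, 114, 118, 104, 91, 81, 61, 143, 212, 214, 160, 118, 115, 119, 120, 118]
[(108, np.float64(-69.5), np.float64(-70.1), np.float64(-68.2)), (112, np.float64(-74.9), np.float64(-75.0), np.float64(-73.8)), (116, np.float64(-80.3), np.float64(-79.9), np.float64(-79.5)), (120, np.float64(-85.7), np.float64(-84.9), np.float64(-85.2))]
```

send_rows(
  deltas=[8.54, 0, 0.5, 0, 0, 7.5, 0, 8.54, 0, 0.5, 0, 0, 7.5, 0, 8.54, 0, 0.5, 0, 0, 7.5, 0, 8.54, 0, 0.5, 0, 0, 7.5, 0, 8.54, 0, 0.5, 0, 0, 7.5, 0, 8.54, 0, 0.5, 0, 0, 7.5, 0, 8.54, 0, 0, 0, 0, 0, 0],
)

```text
time_s: 4.05
tcp_pos: [0.497, -0.1421, 0.3204]
eef_rot: [[0.202, 0.96, 0.194], [0.676, -0.28, 0.681], [0.709, -0.006, -0.706]]
ft_force: [0.2, -0.8, -0.0]
finger_gap: 0.0851
grip_force: 0.0
```

```bash
cat >> h.py <<'E'
O=np.array([.5454,.0038,0]);B=np.array([[.9608,-.2773,0],[.2773,.9608,0],[0,0,1]])
def st(target=None):
    o=robot.observe();p=B@(np.array(o['tcp_pos'])-O);R=B@np.array(o['eef_rot'])
    print('base tcp mm',(p*1000).round(1),'q',np.round(o['q'],1),'F',(B@o['ft_force']).round(1),'gap',round(o['finger_gap'],4),'t',o['time_s']);print(R.round(3).tolist())
    if target is not None: print('need tool cm',(R.T@(np.array(target)/1000-p)*100).round(2))
E
python3 -c "
from h import *
st([-6,-134,157])"
```

```text
base tcp mm [  -6.1 -153.7  320.4] q [ 48.9  19.  -19.4 104.2 -38.9  74.8  29.8] F [ 0.4 -0.8 -0. ] gap 0.0851 t 4.05
[[0.007, 1.0, -0.002], [0.706, -0.003, 0.709], [0.709, -0.006, -0.706]]
need tool cm [-10.19   0.11  12.92]
```

send_rows(
  deltas=[8.54, -3.4, 0, 0, 0, 0, 0, 8.54, -3.4, 0, 0, 0, 0, 0, 8.54, -3.4, 0, 0, 0, 0, 0, 8.54, 0, 0, 3, 0, 0, 0, 8.54, 0, 0, 3, 0, 0, 0, 8.54, 0, 0, 1, 0, 0, 0, 8.54, 0, 0, 0, 0, 0, 0],
)

```text
time_s: 4.75
tcp_pos: [0.4919, -0.1584, 0.2019]
eef_rot: [[0.192, 0.963, 0.19], [0.681, -0.27, 0.681], [0.707, -0.001, -0.708]]
ft_force: [-0.4, 0.8, 0.0]
finger_gap: 0.0852
grip_force: 0.0
```

```bash
python3 -c "
from h import *
st([-6,-134,157]);save('wrist','w2.png')"
```

```text
base tcp mm [  -6.4 -170.7  201.9] q [ 49.5  28.  -18.9 108.7 -38.2  64.8  39. ] F [-0.6  0.7  0. ] gap 0.0852 t 4.75
[[-0.005, 1.0, -0.006], [0.708, 0.008, 0.707], [0.707, -0.001, -0.708]]
need tool cm [-0.57  0.07  5.77]
```

View pics/w2.png

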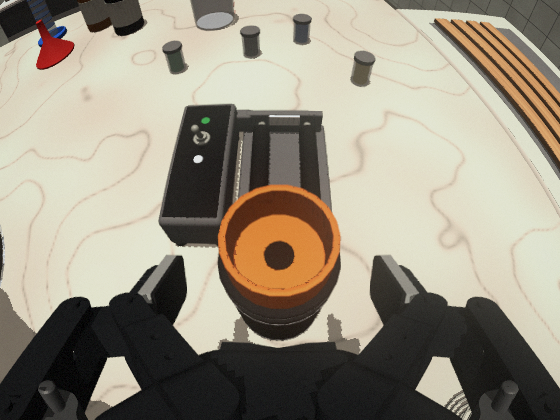

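The collar (column 279) is centred between the open pads (165 and 393). The wrist camera has now confirmed the black tank, so I advance and close.

send_rows(
  deltas=[8.54, -0.2, 0, 2, 0, 0, 0, 8.54, -0.2, 0, 2, 0, 0, 0, 8.54, -0.1, 0, 1.8, 0, 0, 0, 8.54, 0, 0, 0, 0, 0, 0, 6, 0, 0, 0, 0, 0, 0, 6, 0, 0, 0, 0, 0, 0, 6, 0, 0, 0, 0, 0, 0, 6, 0, 0, 0, 0, 0, 0, 6, 0, 0, 0, 0, 0, 0],
)

```text
time_s: 5.7
tcp_pos: [0.5027, -0.1261, 0.1588]
eef_rot: [[0.193, 0.962, 0.195], [0.681, -0.274, 0.679], [0.707, 0.002, -0.708]]
ft_force: [-1.6, -1.1, 4.9]
finger_gap: 0.0699
grip_force: 67.9
```

```bash
python3 -c "
from h import *
st();save('wrist','w3.png')"
```

```text
base tcp mm [  -5.  -136.6  158.8] q [ 47.4  30.9 -20.4 111.8 -40.4  57.9  40.7] F [-1.2 -1.5  4.9] gap 0.0699 t 5.7
[[-0.004, 1.0, -0.001], [0.708, 0.003, 0.707], [0.707, 0.002, -0.708]]
```

View pics/w3.png

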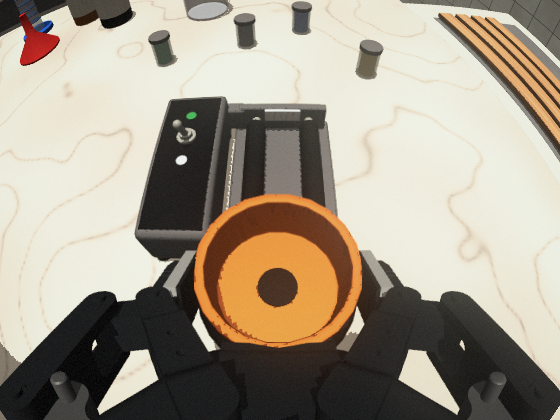

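send_rows(
  deltas=[6, 0.7, 0, -0.7, 0, 0, 0, 6, 1.4, 0, -1.4, 0, 0, 0, 6, 1.8, 0, -1.8, 0, 0, 0, 6, 1.8, 0, -1.8, 0, 0, 0, 6, 1.4, 0, -1.4, 0, 0, 0, 6, 0.7, 0, -0.7, 0, 0, 0, 6, 0, 0, 0, 0, 0, 0],
)

```text
time_s: 6.45
tcp_pos: [0.5025, -0.1253, 0.2687]
eef_rot: [[0.192, 0.962, 0.195], [0.682, -0.274, 0.678], [0.706, 0.003, -0.709]]
ft_force: [0.5, -0.8, -5.8]
finger_gap: 0.07
grip_force: 69.9
```

send_rows(
  deltas=[6, 0.7, 0, 0.7, 0, 0, 0, 6, 1.4, 0, 1.4, 0, 0, 0, 6, 1.4, 0.2, 1.4, 0, 0, 0, 6, 1.4, 0.2, 1.4, 0, 0, 0, 6, 1.4, 0.1, 1.4, 0, 0, 0, 6, 1.4, 0, 1.4, 0, 0, 0, 6, 1.4, 0, 1.4, 0, 0, 0, 6, 0.8, 0, 0.8, 0, 0, 0, 6, 0.4, 0, 0.4, 0, 0, 0, 6, 0, 0, 0, 0, 0, 0],
)

```text
time_s: 7.45
tcp_pos: [0.5467, 0.015, 0.2675]
eef_rot: [[0.192, 0.962, 0.192], [0.68, -0.272, 0.68], [0.707, 0.0, -0.707]]
ft_force: [-0.4, -1.1, -4.6]
finger_gap: 0.0695
grip_force: 69.8
```

```bash
python3 -c "
from h import *
st();save('scene','s3.png')"
```

```text
base tcp mm [ -1.9  11.1 267.5] q [ 37.3  19.9 -26.  111.8 -45.   57.1  24.7] F [-0.1 -1.1 -4.6] gap 0.0695 t 7.45
[[-0.004, 1.0, -0.004], [0.707, 0.005, 0.707], [0.707, 0.0, -0.707]]
```

send_rows(
  deltas=[6, 0, 0, 0, 0, -3, 0, 6, 0, 0, 0, 0, -5, 0, 6, 0, 0, 0, 0, -5, 0, 6, 0, 0, 0, 0, -5, 0, 6, 0, 0, 0, 0, -5, 0, 6, 0, 0, 0, 0, -5, 0, 6, 0, 0, 0, 0, -5, 0, 6, 0, 0, 0, 0, -5, 0, 6, 0, 0, 0, 0, -5, 0, 6, 0, 0, 0, 0, -2, 0, 6, 0, 0, 0, 0, 0, 0],
)

```text
time_s: 8.6
tcp_pos: [0.5468, 0.0155, 0.2674]
eef_rot: [[0.272, 0.962, -0.001], [0.962, -0.272, 0.001], [0.001, -0.001, -1.0]]
ft_force: [0.4, 1.6, -5.0]
finger_gap: 0.0697
grip_force: 69.9
```

send_rows(
  deltas=[6, 0, 0, 0, 0, -3, 0, 6, 0, 0, 0, 0, -5, 0, 6, 0, 0, 0, 0, -5, 0, 6, 0, 0, 0, 0, -5, 0, 6, 0, 0, 0, 0, -5, 0, 6, 0, 0, 0, 0, -5, 0, 6, 0, 0, 0, 0, -5, 0, 6, 0, 0, 0, 0, -5, 0, 6, 0, 0, 0, 0, -5, 0, 6, 0, 0, 0, 0, -2, 0, 6, 0, 0, 0, 0, 0, 0],
)

```text
time_s: 9.7
tcp_pos: [0.5466, 0.0147, 0.266]
eef_rot: [[0.192, 0.962, -0.195], [0.682, -0.273, -0.679], [-0.706, -0.003, -0.708]]
ft_force: [0.8, 0.3, -5.2]
finger_gap: 0.0695
grip_force: 69.1
```

```bash
python3 -c "
from h import *
st();a=save('scene','s3.png');st()
b=cv2.imread('pics/s3.png')[120:320,160:430];cv2.imwrite('pics/s3c.png',cv2.resize(b,None,fx=2.9,fy=2.9,interpolation=2))"
```

```text
base tcp mm [ -1.9  10.8 266. ] q [-16.9  29.4 -13.   95.4  35.5  92.5 -56.4] F [ 0.7  0.5 -5.2] gap 0.0695 t 9.7
[[-0.005, 1.0, 0.001], [0.708, 0.004, -0.706], [-0.706, -0.003, -0.708]]
base tcp mm [ -1.5  10.2 266.8] q [-16.8  29.3 -13.   95.4  35.5  92.5 -56.4] F [ 0.1  0.3 -4.6] gap 0.0694 t 9.75
[[-0.003, 1.0, 0.001], [0.709, 0.003, -0.706], [-0.706, -0.001, -0.709]]
```

View pics/s3c.png

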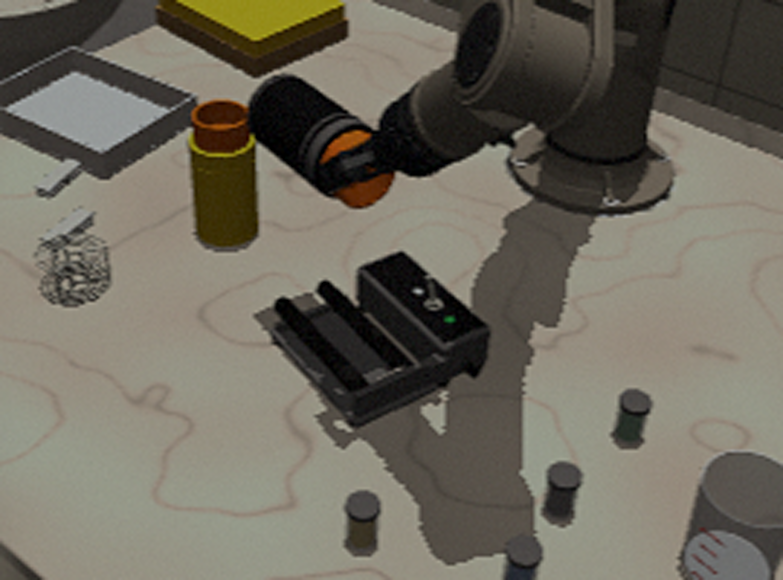

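The scene view shows the tank lying on its side in the gripper above the cradle, with the orange mouth at crop (362,180) facing the stop and the black end at (283,105). I'll check its tilt.

```bash
python3 - <<'E'
from h import *
import pickle
S=pickle.load(open('c.pkl','rb'))['scene']
w=lambda p:B.T@np.array(p)/1000+O if 0 else B.T@(np.array(p)/1000)+O
for t in(-10,0,10,20):
    # grasp point ~ tcp back 11 along tool
    g=np.array([-2,10+7.8,266+7.8]); ax=np.array([0,np.cos(np.radians(t)),np.sin(np.radians(t))])
    print(t,[((np.array(proj(S,w(g+ax*k)))-[160,120])*2.9).round() for k in(10,-165)])
E
```

```text
-10 [array([367., 175.]), array([278.,  76.])]
0 [array([367., 173.]), array([277.,  98.])]
10 [array([367., 172.]), array([279., 122.])]
20 [array([367., 170.]), array([283., 146.])]
```

send_rows(
  deltas=[6, 0.8, 0.1, 0.5, 0, 0, 0, 6, 1.8, 0.1, 1.5, 0, 0, 0, 6, 2.1, 0, 1.7, 0, 0, 0, 6, 2.1, 0, 1.7, 0, 0, 0, 6, 2.1, 0, 1.7, 0, 0, 0, 6, 2.1, 0, 1.7, 0, 0, 0, 6, 1.8, 0, 1.5, 0, 0, 0, 6, 1, 0, 0.8, 0, 0, 0, 6, 0.5, 0, 0.4, 0, 0, 0, 6, 0, 0, 0, 0, 0, 0],
)

```text
time_s: 10.75
tcp_pos: [0.5539, 0.0322, 0.0853]
eef_rot: [[0.193, 0.962, -0.194], [0.679, -0.274, -0.681], [-0.708, -0.0, -0.706]]
ft_force: [-2.0, -0.5, -3.9]
finger_gap: 0.0696
grip_force: 69.4
```

```bash
python3 -c "
from h import *
st([0,30,69])"
```

```text
base tcp mm [ 0.3 29.7 85.3] q [-18.7  43.7 -12.4  98.2  38.4  79.7 -67.6] F [-1.8 -1.1 -3.9] gap 0.0696 t 10.75
[[-0.003, 1.0, 0.002], [0.706, 0.003, -0.708], [-0.708, -0.0, -0.706]]
need tool cm [ 1.17 -0.03  1.13]
```

Ease down the last 16 mm in small steps, watching the force.

send_rows(
  deltas=[6, 0.2, 0, 0.2, 0, 0, 0, 6, 0.2, 0, 0.2, 0, 0, 0, 6, 0.2, 0, 0.2, 0, 0, 0, 6, 0.15, 0, 0.15, 0, 0, 0, 6, 0, 0, 0, 0, 0, 0],
)

```text
time_s: 11.25
tcp_pos: [0.555, 0.0334, 0.0749]
eef_rot: [[0.193, 0.962, -0.191], [0.681, -0.272, -0.68], [-0.707, 0.002, -0.708]]
ft_force: [2.4, 4.9, 2.5]
finger_gap: 0.0696
grip_force: 68.4
```

send_rows(
  deltas=[6, 0.1, 0, 0.1, 0, 0, 0, 6, 0.1, 0, 0.1, 0, 0, 0, 6, 0, 0, 0, 0, 0, 0],
)

```text
time_s: 11.55
tcp_pos: [0.5549, 0.033, 0.0717]
eef_rot: [[0.193, 0.962, -0.191], [0.681, -0.272, -0.68], [-0.707, 0.001, -0.707]]
ft_force: [3.0, 3.4, 2.0]
finger_gap: 0.0693
grip_force: 67.6
```

send_rows(
  deltas=[6, 0.1, 0, 0.1, 0, 0, 0, 6, 0, 0, 0, 0, 0, 0],
)

```text
time_s: 11.75
tcp_pos: [0.5548, 0.0331, 0.0709]
eef_rot: [[0.193, 0.962, -0.192], [0.68, -0.272, -0.681], [-0.707, 0.001, -0.707]]
ft_force: [1.8, 5.6, 7.5]
finger_gap: 0.0698
grip_force: 67.3
```

send_rows(
  deltas=[6, 0.1, 0, 0.1, 0, 0, 0, 6, 0, 0, 0, 0, 0, 0],
)

```text
time_s: 11.95
tcp_pos: [0.5547, 0.0333, 0.0705]
eef_rot: [[0.193, 0.962, -0.192], [0.679, -0.272, -0.681], [-0.708, 0.001, -0.706]]
ft_force: [0.0, 7.4, 11.2]
finger_gap: 0.0697
grip_force: 67.6
```

```bash
python3 -c "
from h import *
st();a=save('scene','s4.png');save('wrist','w4.png')
w=lambda p:B.T@(np.array(p)/1000)+O
g=np.array([0,47,74])
for t in(-5,0,5):
    ax=np.array([0,np.cos(np.radians(t)),np.sin(np.radians(t))]);print(t,[((np.array(proj(a,w(g+ax*k)))-[210,160])*5).round() for k in(0,-175)])
b=cv2.imread('pics/s4.png')[160:280,210:350];cv2.imwrite('pics/s4c.png',cv2.resize(b,None,fx=5,fy=5,interpolation=2)[:600,:800])"
```

```text
base tcp mm [ 0.7 30.9 70.5] q [-18.9  44.9 -12.3  98.2  38.8  78.7 -68.5] F [-2.   7.1 11.2] gap 0.0697 t 11.95
[[-0.003, 1.0, 0.005], [0.706, 0.005, -0.708], [-0.708, 0.001, -0.706]]
-5 [array([389., 378.]), array([245., 219.])]
0 [array([389., 378.]), array([245., 236.])]
5 [array([389., 378.]), array([246., 254.])]
```

View pics/s4c.png

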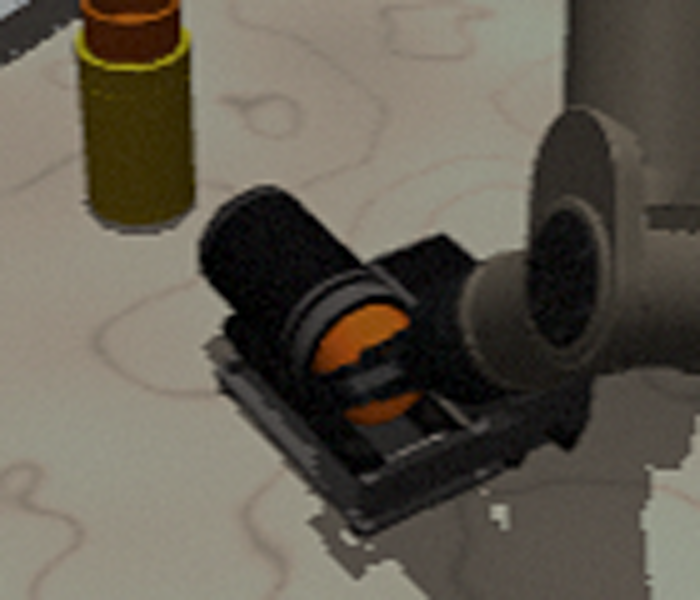

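The tank lies level in the cradle with its mouth towards the stop (crop (365,360)). I relax the grip, re-grip lightly, then slide it along.

send_rows(
  deltas=[7.2, 0, 0, 0, 0, 0, 0, 7.4, 0, 0, 0, 0, 0, 0, 7.6, 0, 0, 0, 0, 0, 0, 7.6, 0, 0, 0, 0, 0, 0, 6, 0, 0, 0, 0, 0, 0, 6, 0, 0, 0, 0, 0, 0, 6, 0, 0, 0, 0, 0, 0],
)

```text
time_s: 12.75
tcp_pos: [0.5535, 0.0328, 0.0688]
eef_rot: [[0.193, 0.962, -0.194], [0.68, -0.273, -0.681], [-0.708, -0.001, -0.707]]
ft_force: [-3.0, 0.3, 3.2]
finger_gap: 0.0697
grip_force: 67.8
```

send_rows(
  deltas=[6, 0.2, 0, -0.2, 0, 0, 0, 6, 0.4, 0, -0.4, 0, 0, 0, 6, 0.4, 0, -0.4, 0, 0, 0, 6, 0.4, 0, -0.4, 0, 0, 0, 6, 0.2, 0, -0.2, 0, 0, 0, 6, 0.2, 0, -0.2, 0, 0, 0, 6, 0, 0, 0, 0, 0, 0],
)

```text
time_s: 13.45
tcp_pos: [0.5605, 0.0569, 0.0688]
eef_rot: [[0.193, 0.962, -0.194], [0.679, -0.274, -0.681], [-0.708, -0.001, -0.706]]
ft_force: [-4.0, -2.7, 2.6]
finger_gap: 0.0696
grip_force: 68.5
```

```bash
python3 -c "
from h import *
st()"
```

```text
base tcp mm [-0.2 55.2 68.8] q [-20.3  46.1 -12.6  95.8  37.9  80.3 -68.8] F [-3.1 -3.7  2.6] gap 0.0696 t 13.45
[[-0.003, 1.0, 0.002], [0.706, 0.004, -0.708], [-0.708, -0.001, -0.706]]
```

send_rows(
  deltas=[6, 0.15, 0, -0.15, 0, 0, 0, 6, 0.15, 0, -0.15, 0, 0, 0, 6, 0.1, 0, -0.1, 0, 0, 0, 6, 0.1, 0, -0.1, 0, 0, 0, 6, 0, 0, 0, 0, 0, 0],
)

```text
time_s: 13.95
tcp_pos: [0.5625, 0.0635, 0.0688]
eef_rot: [[0.193, 0.962, -0.194], [0.679, -0.274, -0.681], [-0.708, -0.001, -0.706]]
ft_force: [-4.3, -3.0, 2.9]
finger_gap: 0.0696
grip_force: 68.4
```

send_rows(
  deltas=[6, 0.1, 0, -0.1, 0, 0, 0, 6, 0.1, 0, -0.1, 0, 0, 0, 6, 0, 0, 0, 0, 0, 0],
)

```text
time_s: 14.25
tcp_pos: [0.5629, 0.0648, 0.0688]
eef_rot: [[0.193, 0.962, -0.196], [0.677, -0.275, -0.682], [-0.71, -0.001, -0.704]]
ft_force: [-5.2, -5.2, 1.8]
finger_gap: 0.0697
grip_force: 69.9
```

send_rows(
  deltas=[6, 0.1, 0, -0.1, 0, 0, 0, 6, 0.1, 0, -0.1, 0, 0, 0, 6, 0, 0, 0, 0, 0, 0],
)

```text
time_s: 14.55
tcp_pos: [0.5629, 0.0649, 0.0688]
eef_rot: [[0.192, 0.961, -0.198], [0.674, -0.276, -0.685], [-0.713, -0.002, -0.701]]
ft_force: [-6.3, -12.1, 0.8]
finger_gap: 0.0694
grip_force: 70.9
```

send_rows(
  deltas=[7.2, 0, 0, 0, 0, 0, 0, 7.6, 0, 0, 0, 0, 0, 0, 8.2, 0, 0, 0, 0, 0, 0, 8.2, 0, 0, 0, 0, 0, 0, 8.2, 0, 0, -1, 0, 0, 0, 8.2, 0, 0, -2.5, 0, 0, 0, 8.2, 0, 0, -3, 0, 0, 0, 8.2, 0, 0, -3, 0, 0, 0, 8.2, 0, 0, -3, 0, 0, 0, 8.2, 0, 0, -2, 0, 0, 0, 8.2, 0, 0, 0, 0, 0, 0],
)

```text
time_s: 15.65
tcp_pos: [0.5935, 0.1721, 0.1734]
eef_rot: [[0.194, 0.963, -0.188], [0.684, -0.27, -0.677], [-0.703, 0.003, -0.711]]
ft_force: [-0.0, -0.4, 0.2]
finger_gap: 0.0822
grip_force: 0.0
```

```bash
python3 -c "
from h import *
st();a=save('wrist','w5.png')"
```

```text
base tcp mm [ -0.4 175.1 173.4] q [-26.6  44.6 -14.3  81.4  33.3  95.6 -65.3] F [ 0.1 -0.4  0.2] gap 0.0822 t 15.65
[[-0.004, 1.0, 0.007], [0.711, 0.008, -0.703], [-0.703, 0.003, -0.711]]
```

View pics/w5.png

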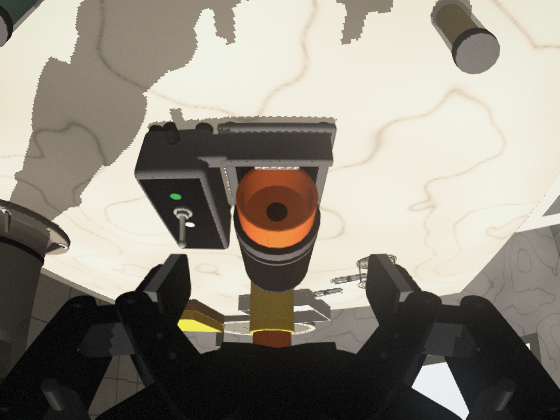

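The mouth sits against the white pad at (277,168) and the tank lies straight. The toggle at (183,225) still leans towards the white dot. Next I lift, straighten the tool, close the fingers and go behind the toggle.

send_rows(
  deltas=[8.2, -2.8, 0, -2.8, 0, 0, 0, 4, -2.8, 0, -2.8, 0, 0, 0, 0, 0, -1.6, 0, 0, 7.5, 0, 0, 0, -1.6, 0, 0, 7.5, 0, 0, 0, -1.6, 0, 0, 7.5, 0, 0, 0, -1.6, 0, 0, 7.5, 0, 0, 0, -1.6, 0, 0, 7.5, 0, 0, 0, -1.7, 0, 0, 7.5, 0, 0, 0, 0, 0, 0, 0, 0],
)

```text
time_s: 16.6
tcp_pos: [0.4965, 0.1898, 0.2496]
eef_rot: [[0.278, 0.96, -0.001], [0.96, -0.278, -0.002], [-0.002, -0.001, -1.0]]
ft_force: [0.2, -0.7, -0.0]
finger_gap: 0.0001
grip_force: 0.0
```

send_rows(
  deltas=[0, -3.8, 0, 0, 0, 0, 0, 0, -3.8, 0, 0, 0, 0, 0, 0, -3.8, 0, 0, 0, 0, 0, 0, -3.8, 0, 0, 0, 0, 0, 0, -3.8, 0, 0, 0, 0, 0, 0, 0, 0, 0, 0, 0, 0],
)

```text
time_s: 17.2
tcp_pos: [0.4456, 0.0062, 0.2495]
eef_rot: [[0.281, 0.96, -0.004], [0.96, -0.281, -0.004], [-0.004, -0.002, -1.0]]
ft_force: [-0.7, 0.3, 0.4]
finger_gap: -0.0001
grip_force: 0.0
```

```bash
python3 -c "
from h import *
st([-97,-18,90]);a=save('wrist','w6.png')"
```

```text
base tcp mm [-96.6 -25.4 249.5] q [ 10.    6.2 -20.2 117.1   2.7  57.4 -27.8] F [-0.7  0.1  0.4] gap -0.0001 t 17.2
[[0.004, 1.0, -0.002], [1.0, -0.004, -0.004], [-0.004, -0.002, -1.0]]
need tool cm [ 0.81 -0.   15.94]
```

View pics/w6.png

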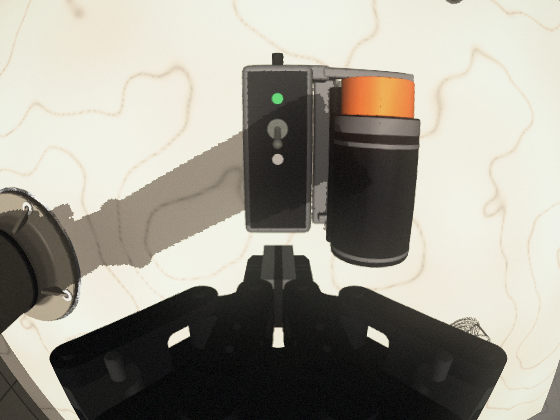

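The tank is in the cradle at (375,165). The fingers (column 278) line up with the toggle: boss at (277,128), leaning to (277,148).

send_rows(
  deltas=[0, 0, 0, 3.5, 0, 0, 0, 0, 0, 0, 3.5, 0, 0, 0, 0, 0, 0, 3.5, 0, 0, 0, 0, 0, 0, 3, 0, 0, 0, 0, 0, 0, 2.2, 0, 0, 0, 0, 0, 0, 0, 0, 0, 0, 0, 1, 0, 0, 0, 0, 0, 0, 1, 0, 0, 0, 0, 0, 0, 0, 0, 0, 0, 0, 0],
)

```text
time_s: 18.15
tcp_pos: [0.4545, 0.0336, 0.0948]
eef_rot: [[0.27, 0.963, 0.003], [0.963, -0.27, 0.001], [0.002, 0.003, -1.0]]
ft_force: [0.9, 0.7, 0.4]
finger_gap: -0.0001
grip_force: 0.0
```

send_rows(
  deltas=[0, 0.5, 0, 0, 0, 0, 0, 0, 0.5, 0, 0, 0, 0, 0, 0, 0.5, 0, 0, 0, 0, 0, 0, 0.5, 0, 0, 0, 0, 0, 0, 0.5, 0, 0, 0, 0, 0, 0, 0.4, 0, 0, 0, 0, 0, 0, 0.4, 0, 0, 0, 0, 0, 0, 0, 0, 0, 0, 0, 0],
)

```text
time_s: 18.95
tcp_pos: [0.4602, 0.0585, 0.0929]
eef_rot: [[0.276, 0.961, -0.004], [0.961, -0.276, -0.006], [-0.007, -0.003, -1.0]]
ft_force: [-3.1, -14.1, 6.3]
finger_gap: -0.0001
grip_force: 7.3
```

```bash
python3 -c "
from h import *
st()"
```

```text
base tcp mm [-97.   28.9  92.9] q [  0.9  21.2 -18.9 123.2  11.5  37.5 -42.1] F [  0.9 -14.4   6.3] gap -0.0001 t 18.95
[[-0.001, 1.0, -0.003], [1.0, 0.001, -0.007], [-0.007, -0.003, -1.0]]
```

It has reached its stop (14 N against the 0.7 N friction). Retreat and check.

send_rows(
  deltas=[0, -1.5, 0, 0, 0, 0, 0, 0, -2, 0, 0, 0, 0, 0, 0, 0, 0, -3.5, 0, 0, 0, 0, 0, 0, -4, 0, 0, 0, 0, 0, 0, -4, 0, 0, 0, 0, 0, 0, -4, 0, 0, 0, 0, 0, 0, 0, 0, 0, 0],
)

```text
time_s: 19.65
tcp_pos: [0.4555, 0.0303, 0.2537]
eef_rot: [[0.273, 0.962, 0.01], [0.962, -0.273, 0.001], [0.004, 0.01, -1.0]]
ft_force: [-0.2, -1.2, 0.3]
finger_gap: 0.0001
grip_force: 0.0
```

```bash
python3 -c "
from h import *
st();a=save('wrist','w7.png')
b=cv2.imread('pics/w7.png');cv2.imwrite('pics/w7c.png',cv2.resize(b[30:300,180:460],None,fx=2.2,fy=2.2,interpolation=2))"
```

```text
base tcp mm [-93.7   0.5 253.7] q [  8.4   6.6 -21.5 116.    3.   57.3 -30.4] F [ 0.1 -1.2  0.3] gap 0.0001 t 19.65
[[-0.005, 1.0, 0.01], [1.0, 0.004, 0.004], [0.004, 0.01, -1.0]]
```

View pics/w7c.png

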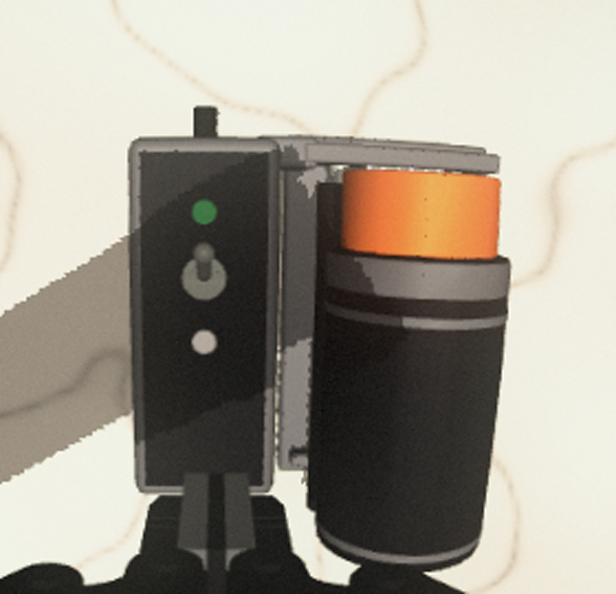

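The toggle leans to the green dot (ball at crop (204,252)). The rim is at row 170, at the stop. One numerical check of the gap before I hand in.

```bash
python3 - <<'E'
from h import *
W=robot.capture('wrist')
col=W['pixels'][95:120,375].astype(int).tolist();print([(95+i,*p) for i,p in enumerate(col)][5:18])
for v in(106,107,108):print(v,(B@(onz(ray(W,375,v,True),.110)-O)*1000).round(1))
E
```

```text
[(100, 158, 148, 139), (101, 154, 145, 135), (102, 156, 147, 136), (103, 156, 145, 137), (104, 130, 121, 113), (105, 136, 125, 116), (106, 158, 126, 101), (107, 235, 147, 79), (108, 236, 162, 82), (109, 238, 168, 88), (110, 236, 163, 85), (111, 237, 166, 86), (112, 237, 167, 86)]
106 [-10.3  80.4 110. ]
107 [-10.3  79.5 110. ]
108 [-10.3  78.6 110. ]
```

Rim at y ≈ 80 mm, which matches contact with the stop.

```bash
python3 -c "
from rig import robot
print(robot.sign_off())"
```

```text
the job is handed in; nothing more can be done
None
```

The tank lies on the rollers with its mouth against the end stop and the toggle is on, towards the green dot. The job was handed in after about 20 s of robot time, with no other object deliberately touched.

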